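Hold a belt pulley on the spindle's flat for its set screw

TASK

Put the loose belt pulley on the upright spindle for me, hub up, and hold it there so that I can tighten its set screw with the hex driver: its D-shaped bore lets it go on only with the screw over the spindle's flat, and the screw has to point straight at the driver and be level with the driver's tip. Nobody knows which way the flat faces now, so feel for it with the fingers and turn the spindle as needed, never forcing the pulley on. Finish while still holding the pulley at that height, clear of the bearing below (it would slide down if you let go), and leave the other things on the bench where they are.

Things in the scene. Friction and masses are not known exactly. Their poses are not given: they have to be found in the camera images.
- stand: Spindle stand, fixed to the bench: grey base plate 140 x 96 x 12 mm, blue bearing housing, blue post with a guide for a red-handled hex driver. Origin on the upright spindle's axis at bench height, z up. Driver on the -x side, 93 mm high, pointing along +x at the spindle. Guide block x -68 to -48, y +-13 mm, top 102 mm high; handle reaches x = -135 mm, top 103 mm high.
- spindle_top (a point): Centre of the steel spindle's top end, 128 mm above the bench; fixed to the stand, with its axes (it does not turn with the spindle). Spindle 20 mm thick, end chamfered 1.3 mm; 26 mm wide shoulder at height 54 mm. It turns about z with a drag of about 0.12 N m and stays where left.
- flat_foot (a point): Point on the spindle's axis 56 mm above the bench, fixed to the stand: from here to the top end one flat is milled, 4 mm deep, 16 mm wide. Squeezed square on it the spindle measures 16 mm, 17 degrees off 18.1, 34 degrees off 19.5, over 53 degrees off 20 (fingers may read 1 mm less). At first the flat faces up to 1.3 rad either side of the stand's -x (driver) side: to be felt or seen.
- driver_tip (a point): Tip of the 6 mm hex driver, 29 mm from the spindle's axis on the stand's -x side, 93 mm above the bench. Axes as the stand's: the driver points along +x, z up. It is fixed.
- pulley: Loose aluminium toothed belt pulley, 0.11 to 0.23 kg, 34 mm tall, hub up. Origin at the centre of its underside, z up the bore. Belt part 46 mm across from 0 to 18 mm; hub 34 mm across from 18 to 34 mm: grip the hub, fingers either side of the screw (along y). D-shaped bore, 22 mm, flat on the screw's side. A red dash on the hub's top marks that side (-x), at first within 1 rad of world -x.
- set_screw (a point): Outer end of the black 5 mm set screw, 3 mm out of the hub, 20 mm from the pulley's axis towards its -x, 26 mm above its underside; pulley's axes. The bore's flat is there, 7 mm from the axis, so the pulley goes down the spindle only flat on flat (play 1 mm, about 7 degrees). When right the screw is 9 mm from the driver's tip and the pulley's underside 67 mm above the bench.
- screwdriver: Bystander: yellow-handled screwdriver 182 x 29 x 29 mm lying flat, origin under its middle.
- cylinder_a: Bystander: steel-coloured lock cylinder 70 x 31 x 17 mm, origin under its middle.
- cylinder_b: Bystander: brass-coloured lock cylinder 70 x 31 x 17 mm, origin under its middle.
- padlock_brass: Bystander: brass padlock 76 x 48 x 15 mm lying flat, origin under its middle.
- loupe: Bystander: black eye loupe, 36 mm wide and 36 mm tall, standing, origin under its middle.

How it is judged:
At the end, for the whole second after the job is handed in: Pulley on the spindle, hub up (axis within 4 mm, tilt under 0.1 rad), its set screw facing the driver, within 4 mm of the driver's height and 4 mm sideways of its line (it only goes on with the screw on the flat); at rest, held in the fingers with over 3 N, carried by nothing else (x of pulley in the frame of stand between -0.004 and 0.004 m and y of pulley in the frame of stand between -0.004 and 0.004 m and angle between pulley's own z axis and vertical below 0.1 rad and x of set_screw in the frame of driver_tip below 0.015 m and y of set_screw in the frame of driver_tip between -0.004 and 0.004 m and z of set_screw in the frame of driver_tip between -0.004 and 0.004 m and contact force between the fingers and pulley above 3 N and linear speed of pulley below 0.01 m/s); the arm keeps its last pose, push and grip.
It fails at once if The pulley is forced against the spindle or the stand (more than 40 N) (contact force between pulley and stand above 40 N).
It fails at once if One of the bystanders (screwdriver, lock cylinders, padlock, loupe) is shifted by more than 30 mm (distance of any of screwdriver, cylinder_a, cylinder_b, padlock_brass, loupe from where it was at the start of the episode above 0.03 m).
It also fails if it takes over 56 s, if anything falls off the work surface, if the arm or the gripper's body presses on something with over 40 N, if the wrist force passes 120 N, or if a joint passes its speed limit or range.

ROBOT

A 6-joint arm with a two-finger parallel gripper is mounted at the origin on a cart in front of the work surface, level with it; the furniture and walls round the work are solid. World frame = base frame: x ahead of the robot, y to its left, z up, the work surface at z = 0. Lengths are in m, angles in rad, forces in N, time in s.
With the tool pointing down it reaches from about 0.225 to 0.875 m from the base axis. Payload 3.4 kg.
Tool frame: the origin (TCP) lies at the very end of the fingers, on their centre line; the grasp point (between the pads) lies 19 mm behind it; z points along the fingers, y is the line along which they close (so a half turn about z gives the same grasp; the last joint's range is limited). The gripper opens to 85 mm and grips with 20 to 120 N. Pads are 22 mm wide; open, the fingers measure 114 mm over their backs; the gripper's body (76 mm by 85 mm) begins 54 mm behind the grasp point. The pads swing forward as they close: fully open they stand 13 mm farther back than shut.
Start: joints at [-1.392, 0.276, 1.505, -0, 1.361, -0.121], TCP at [0.17, -0.549, 0.231] pointing down, gripper open.
Joint ranges: [-2.89, 2.89], [-0.75, 2.08], [0.22, 2.7], [-1.18, 4.32], [0.11, 2.71], [-2.7, 2.7]. Speed limits (rad/s): [2.57, 2.57, 3.14, 3.14, 3.14, 3.14].

INTERFACE

Orientations are given as a unit quaternion [w, x, y, z].
In Python, from rig import get_state, optics, sign_off gives the robot as it stands.
- The arm moves only by the tool send_rows, never from a script. Its argument "increments" is a list of rows, each an object with "gripper": the gripper's target within -1 to 1 (shut at 1, half-way at 0, fully open at -1); "linear": the shift along the world's x, y, z in m, a list of three; "delta_rot": the turn, a rotation vector about the world's x, y, z in rad, a list of three. In form: [{"gripper": gripper, "linear": [dx, dy, dz], "delta_rot": [rx, ry, rz]}, ...]. A call has 1 to 8 rows; each row is the pose to reach, as a shift and turn from the pose commanded when the call began; what a row does not reach only later rows make up. A row lasts 1/10 s, in which the tool goes at most 50 mm and 8.59 degrees, less where a joint would pass 70% of its speed; a pose out of reach is approached as far as the arm can. A call with a gripper value outside its range is refused whole. The fingers move at their own pace and stop on an object; "newtons" is the grip in N (left out, the last holds). Time passes only in rows, so rows that repeat a pose let the fingers close. It gives the time, the measured TCP pose, the force, the opening and the grip force at its end, in the units of the state.
- get_state(): the state, without advancing time (a new reading comes with each control period).
- optics.get_image(name): name is "side" or "top"; returns a dict with "pixels" (420x560x3 uint8, blue, green, red), "K" (3x3 intrinsics, pixels), "k1" (the pictures are not rectified: a ray, as slopes to the right and down, at radius r is drawn at 1 + k1 r^2 times it, then the intrinsics apply), "rvec" (rotation vector, rad) and "tvec" (3), from world to camera coordinates, as OpenCV has them. Camera axes: x right, y down, z forward; pixel columns grow to the right and rows downward; lengths in m; the calibration is good to about 2 mm. A picture is of the moment at which its call begins. There is no depth.
- sign_off(): hands the job in; it is judged then, once.
The state is a dict: "clock": time; "qpos": joint angles; "qd": joint speeds; "effort": joint torques, N m; "position": TCP position; "ee_rot": TCP orientation; "contact_force": force on the tool from outside, world axes, zero at the start; "moment": the same for the moment, N m; "width": finger opening in m; "gripper_force": force on a finger pad.
Only numpy, scipy, OpenCV 4.12 (cv2) and the standard library are available. Lean on these libraries where they do the work, as an engineer would, in place of code of your own. Each camera call takes 0.05 s, during which the arm holds its last target. There are 200 camera calls.

## Working session

There is one attempt and no reset: what is moved stays moved. The work goes in short steps, Python scripts to look and compute and a tool call to move; the robot and the scene stay as the last step left them, time stands still between calls to the robot, and variables do not carry over. Pictures are saved under pics/ and viewed, at most 10 in all, crops included, and the job is handed in when it is done.

Besides the shell and the picture viewer there is one more tool, called after ">>>" by a JSON object that holds its "op" and its "data". send_rows: Moves the arm, as the interface text tells. Its arguments: {"type":"object","properties":{"increments":{"type":"array"},"newtons":{"type":"number"}},"required":["increments"]}

```bash
mkdir -p pics; ls; cat > h.py <<'E'
import numpy as np, cv2
from rig import get_state, optics, sign_off
def grab(n,f=None):
    d=optics.get_image(n)
    if f: cv2.imwrite('pics/'+f,d['pixels'])
    return d
def ray(d,u,v):
    K=np.array(d['K'],float);k1=d['k1']
    p=cv2.undistortPoints(np.array([[[u,v]]],float),K,np.array([k1,0,0,0.]))[0,0]
    R=cv2.Rodrigues(np.array(d['rvec'],float))[0];t=np.array(d['tvec'],float).ravel()
    r=R.T@np.array([p[0],p[1],1]);return -R.T@t, r/np.linalg.norm(r)
def onz(d,u,v,z):
    o,r=ray(d,u,v);return o+r*(z-o[2])/r[2]
def proj(d,P):
    return cv2.projectPoints(np.array(P,float).reshape(-1,3),np.array(d['rvec'],float),np.array(d['tvec'],float),np.array(d['K'],float),np.array([d['k1'],0,0,0.]))[0].reshape(-1,2)
E
python3 - <<'E'
from h import *
for n in('top','side'):
    d=grab(n,n+'0.png');o,r=ray(d,280,210);print(n,d['K'],d['k1'],o,r)
print(get_state())
E
```

```text
pics
top [[515.197211     0.         275.64987784]
 [  0.         515.197211   208.82502462]
 [  0.           0.           1.        ]] -0.08930457426667159 [ 0.28192014 -0.01500778  1.47177457] [ 0.20990586 -0.01440908 -0.97761542]
side [[414.57406312   0.         281.50653465]
 [  0.         414.57406312 210.39328336]
 [  0.           0.           1.        ]] -0.11398823959123576 [0.22361627 0.91189705 0.89913282] [ 0.28181341 -0.73202957 -0.6202531 ]
{'clock': 0.1, 'qpos': array([-1.39200201e+00,  2.76545399e-01,  1.50602300e+00,  3.77915082e-07,
        1.36069705e+00, -1.20997001e-01]), 'qd': array([ 0.00023373, -0.00233228, -0.00046019,  0.00091854,  0.00050378,
       -0.00160457]), 'effort': array([ 5.90667150e-04, -4.17700016e+01, -2.46404761e+01, -2.78833013e-04,
        5.75378275e-03, -1.31569539e-06]), 'position': array([ 0.16972079, -0.54888285,  0.23051187]), 'ee_rot': array([-8.36054114e-04,  9.88786325e-01,  1.49334872e-01, -2.39827246e-05]), 'contact_force': array([-0.05397564, -0.93012307, -0.15831293]), 'moment': array([-0.01130393, -0.04223055,  0.00022623]), 'gripper_force': 0.0, 'width': 0.08485263873533584}
```

View pics/top0.png

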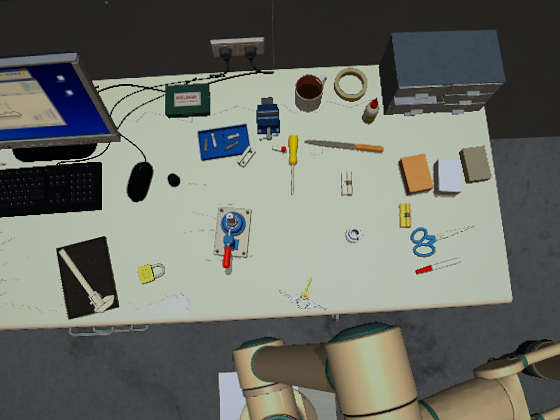

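View pics/side0.png

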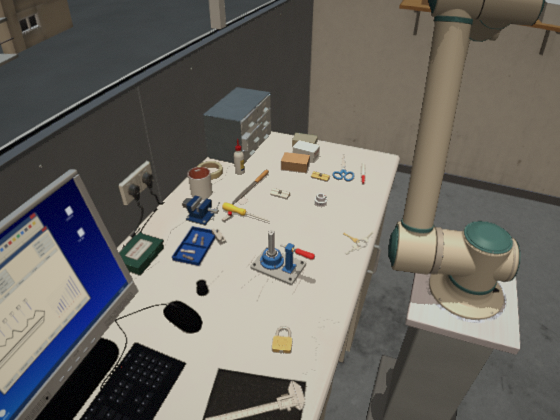

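Top: spindle about (231,217), red driver handle at (227,260) towards the robot, and pulley at (353,235). Side: spindle top about (271,235), pulley (320,199).

```bash
python3 - <<'E'
from h import *
t=cv2.imread('pics/top0.png');s=cv2.imread('pics/side0.png')
def c(im,x,y,w,h,W,H): return cv2.resize(im[y:y+h,x:x+w],(W,H),interpolation=cv2.INTER_CUBIC)
a=c(t,205,195,60,80,300,400); b=c(t,335,215,40,40,300,300); e=c(s,245,225,75,60,400,320);f=c(s,305,185,30,30,300,300)
out=np.zeros((600,800,3),np.uint8);out[:400,:300]=a;out[:300,300:600]=b;out[300:600,300:600]=f
out=np.zeros((600,800,3),np.uint8)
out[:400,:300]=a;out[:250,300:550]=cv2.resize(b,(250,250));out[:250,550:800]=cv2.resize(f,(250,250));out[260:580,350:750]=e
cv2.imwrite('pics/c1.png',out)
d=optics.get_image('top')
print('spindle',onz(d,231,217,.128),'pulley',onz(d,353,235,.034))
hsv=cv2.cvtColor(t,cv2.COLOR_BGR2HSV)
red=(((hsv[...,0]<8)|(hsv[...,0]>172))&(hsv[...,1]>150)&(hsv[...,2]>80)).astype(np.uint8)
n,l,st,ce=cv2.connectedComponentsWithStats(red)
for i in range(1,n): print(st[i],ce[i])
ys,xs=np.where(l==max(range(1,n),key=lambda i:st[i,4]))
# grey base plate corners
E
```

```text
spindle [0.55842002 0.09652202 0.128     ] pulley [ 0.50727768 -0.2384909   0.034     ]
[21 69  4  1  4] [22.5 69. ]
[19 73  1  1  1] [19. 73.]
[31 78  3  2  5] [31.8 78.4]
[371 100   7   7  36] [374.13888889 103.27777778]
[281 147   5   4  17] [283.35294118 148.47058824]
[  3 164   2   1   2] [  3.5 164. ]
[357 237   1   2   2] [357.  237.5]
[223 247   8  21 129] [226.52713178 257.37984496]
[416 266  16   8  67] [424.05970149 269.37313433]
```

View pics/c1.png

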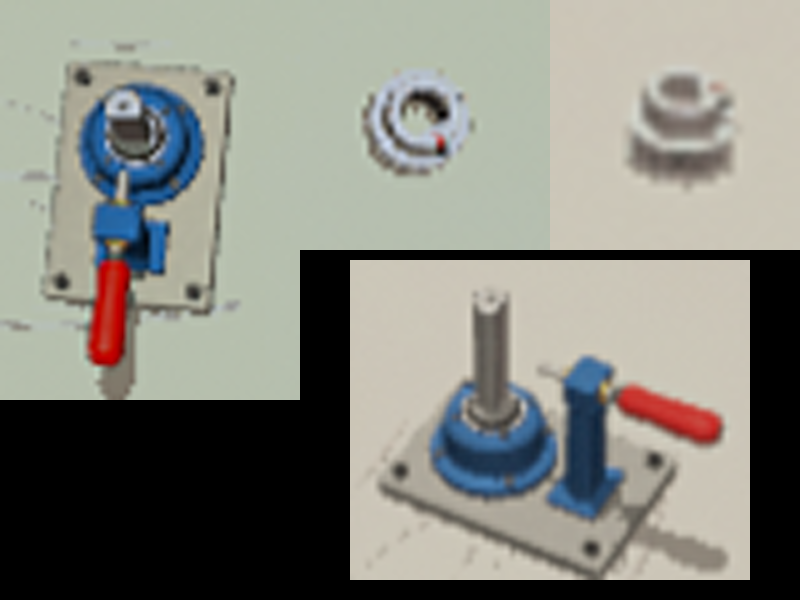

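```bash
python3 - <<'E'
from h import *
t=optics.get_image('top');s=optics.get_image('side')
def tp(x,y): return 205+x/5-.4,195+y/5-.4
C=np.array([onz(t,*tp(*p),.012)[:2] for p in [(68,63),(232,75),(208,312),(45,297)]])
print(C); v=C[0]-C[3]+C[1]-C[2]; w=C[0]-C[1]+C[3]-C[2]
print('yaw',np.arctan2(v[1],v[0]),np.arctan2(-w[0],w[1]),np.linalg.norm(v)/2,np.linalg.norm(w)/2,'mid',C.mean(0))
print('top spindle',onz(t,*tp(124,104),.128),onz(s,245+140/5.333-.4,225+37/5.333-.4,.128))
print('handle end/start',onz(t,*tp(104,350),.093),onz(t,*tp(113,270),.093))
print('pulley belt',onz(t,353.3,234.1,.009),'hub',onz(t,353.9,234,.034),'side hub',onz(s,320.2,194.8,.034))
print('dash',onz(t,357,237.5,.034),onz(s,324.5,195.2,.034),'screw side',onz(s,326,196.7,.026))
# subpixel pulley silhouette via gradient from bench
im=t['pixels'];sub=im[222:250,340:368].astype(int)
print(sub.sum(2)//3)
E
```

```text
[[0.61332131 0.14237983]
 [0.60105899 0.04738956]
 [0.46390968 0.06695958]
 [0.47732364 0.15959368]]
yaw -0.13386163548351432 -0.1360045201206689 0.13780632129259487 0.09468656146589262 mid [0.5389034  0.10408066]
top spindle [0.56299583 0.10063817 0.128     ] [0.56266013 0.10231565 0.128     ]
handle end/start [0.43625188 0.11903708 0.093     ] [0.47923093 0.11272569 0.093     ]
pulley belt [ 0.51376467 -0.24346053  0.009     ] hub [ 0.50999458 -0.24128109  0.034     ] side hub [ 0.51564888 -0.24169416  0.034     ]
dash [ 0.49951999 -0.24922277  0.034     ] [ 0.5007819  -0.24497616  0.034     ] screw side [ 0.4958388  -0.24897019  0.026     ]
[[182 182 182 182 182 181 183 182 182 182 182 183 182 181 182 182 182 182
  182 181 182 182 182 182 182 182 182 182]
 [182 182 183 182 182 182 182 182 183 182 182 181 182 182 182 182 182 182
  182 182 182 182 182 182 182 182 182 182]
 [182 182 182 182 182 182 182 182 182 182 182 182 182 183 182 182 182 182
  182 182 182 182 182 182 182 182 182 182]
 [182 182 183 182 182 182 182 182 182 182 182 182 181 181 181 181 182 181
  182 182 182 182 182 1
[... 2128 characters left out ...]
182 182 182 182 181 182 183 182 183 183 183 185 184 184 183 184 182 182
  182 182 182 182 182 181 182 182 182 182]
 [182 182 182 182 182 182 182 182 182 182 182 183 183 182 182 182 182 183
  182 182 181 182 182 182 183 183 183 182]
 [182 182 182 182 181 182 182 182 182 182 182 182 182 182 182 182 182 182
  181 183 183 183 183 183 182 182 182 182]
 [182 182 182 182 182 183 182 182 182 182 182 181 182 183 182 182 182 183
  182 182 183 182 182 182 183 182 182 183]
 [182 182 182 183 182 182 182 182 181 182 182 182 183 181 182 182 183 182
  182 183 182 182 182 183 183 182 182 182]
 [181 182 181 182 182 183 183 182 182 181 182 182 182 182 182 182 182 181
  182 183 183 182 182 183 183 182 182 182]]
```

>>> {"op": "send_rows", "data": {"increments": [{"gripper": 0.0,"linear": [0.02,0.05,0.0],"delta_rot": [0,0,0.14]},{"gripper": 0.0,"linear": [0.04,0.1,0.0],"delta_rot": [0,0,0.28]},{"gripper": 0.0,"linear": [0.06,0.15,0.0],"delta_rot": [0,0,0.42]},{"gripper": 0.0,"linear": [0.09,0.19,0.0],"delta_rot": [0,0,0.56]},{"gripper": 0.0,"linear": [0.12,0.23,0.0],"delta_rot": [0,0,0.7]},{"gripper": 0.0,"linear": [0.15,0.27,0.0],"delta_rot": [0,0,0.84]},{"gripper": 0.0,"linear": [0.18,0.31,0.0],"delta_rot": [0,0,0.98]},{"gripper": 0.0,"linear": [0.21,0.35,0.0],"delta_rot": [0,0,1.135]}], "newtons": 30}}

```text
clock: 1.05
position: [0.3739, -0.2066, 0.2316]
ee_rot: [0.001, 0.753, 0.658, 0.0]
contact_force: [0.0, -0.9, -1.2]
width: 0.0427
gripper_force: 0.0
```

>>> {"op": "send_rows", "data": {"increments": [{"gripper": 0.0,"linear": [0.025,0.04,0.0],"delta_rot": [0,0,0]},{"gripper": 0.0,"linear": [0.05,0.08,0.0],"delta_rot": [0,0,0]},{"gripper": 0.0,"linear": [0.075,0.12,0.0],"delta_rot": [0,0,0]},{"gripper": 0.0,"linear": [0.1,0.16,0.0],"delta_rot": [0,0,0]},{"gripper": 0.0,"linear": [0.125,0.2,0.0],"delta_rot": [0,0,0]},{"gripper": 0.0,"linear": [0.15,0.25,0.0],"delta_rot": [0,0,0]},{"gripper": 0.0,"linear": [0.183,0.3,-0.03],"delta_rot": [0,0,0]},{"gripper": 0.0,"linear": [0.183,0.3,-0.06],"delta_rot": [0,0,0]}]}}

```text
clock: 1.85
position: [0.5606, 0.0954, 0.1734]
ee_rot: [0.003, 0.754, 0.657, 0.004]
contact_force: [-0.0, -0.6, 0.8]
width: 0.0428
gripper_force: 0.0
```

```bash
cat > st.py <<'E'
from rig import get_state
import numpy as np
s=get_state();w,x,y,z=s['ee_rot'];q=s['ee_rot']
a=2*np.arctan2(y,x)-np.pi/2
print(s['clock'],'pos',s['position'].round(4),'closing',round((a+np.pi/2)%np.pi-np.pi/2,3),'tilt',np.round([w,z],4),'w',round(s['width'],4),'gf',s['gripper_force'],'F',s['contact_force'].round(1),'M',s['moment'].round(2),'q',s['qpos'].round(2))
E
python3 st.py
```

```text
1.85 pos [0.5606 0.0954 0.1734] closing -0.138 tilt [0.0025 0.0043] w 0.0428 gf 0.0 F [-0.  -0.6  0.8] M [ 0.01 -0.01  0.02] q [0.05 0.3  1.62 0.   1.21 0.18]
```

>>> {"op": "send_rows", "data": {"increments": [{"gripper": 0.0,"linear": [0,0,0],"delta_rot": [0,0,0]},{"gripper": 0.0,"linear": [0,0,-0.03],"delta_rot": [0,0,0]},{"gripper": 0.0,"linear": [0,0,-0.05],"delta_rot": [0,0,0]},{"gripper": 0.0,"linear": [0,0,-0.069],"delta_rot": [0,0,0]},{"gripper": 0.0,"linear": [0,0,-0.069],"delta_rot": [0,0,0]},{"gripper": 0.6,"linear": [0,0,-0.069],"delta_rot": [0,0,0]},{"gripper": 0.8,"linear": [0,0,-0.069],"delta_rot": [0,0,0]},{"gripper": 0.8,"linear": [0,0,-0.069],"delta_rot": [0,0,0]}], "newtons": 20}}

```text
clock: 2.65
position: [0.5628, 0.0902, 0.1047]
ee_rot: [0.005, 0.755, 0.655, 0.005]
contact_force: [11.1, -3.7, -8.0]
width: 0.0152
gripper_force: 22.6
```

```bash
python3 st.py
```

```text
2.65 pos [0.5628 0.0902 0.1047] closing -0.141 tilt [0.0055 0.005 ] w 0.0152 gf 22.554106093011796 F [11.1 -3.7 -8. ] M [-0.41 -1.45 -0.1 ] q [ 0.04  0.36  1.72 -0.    1.05  0.18]
```

>>> {"op": "send_rows", "data": {"increments": [{"gripper": 0.4,"linear": [0,0,0],"delta_rot": [0,0,0]},{"gripper": 0.3,"linear": [0,0.0,0],"delta_rot": [0,0,0]},{"gripper": 0.3,"linear": [0,0.011,-0.002],"delta_rot": [0,0,0]},{"gripper": 0.3,"linear": [0,0.011,-0.002],"delta_rot": [0,0,0]}]}}

```text
clock: 3.05
position: [0.5577, 0.1037, 0.1013]
ee_rot: [0.001, 0.755, 0.656, 0.002]
contact_force: [3.3, -0.4, 1.7]
width: 0.0297
gripper_force: 1.6
```

```bash
python3 st.py
```

```text
3.05 pos [0.5577 0.1037 0.1013] closing -0.14 tilt [0.0012 0.0018] w 0.0297 gf 1.6255524641746888 F [ 3.3 -0.4  1.7] M [ 0.06 -0.52  0.01] q [0.06 0.36 1.72 0.   1.05 0.2 ]
```

>>> {"op": "send_rows", "data": {"increments": [{"gripper": 0.3,"linear": [0.005,-0.002,0],"delta_rot": [0,0,0]},{"gripper": 0.3,"linear": [0.005,-0.002,0],"delta_rot": [0,0,0]},{"gripper": 0.5,"linear": [0.005,-0.002,0],"delta_rot": [0,0,0]},{"gripper": 0.8,"linear": [0.005,-0.002,0],"delta_rot": [0,0,0]},{"gripper": 0.8,"linear": [0.005,-0.002,0],"delta_rot": [0,0,0]}]}}

```text
clock: 3.55
position: [0.564, 0.1003, 0.1006]
ee_rot: [0.002, 0.755, 0.656, 0.002]
contact_force: [6.7, -0.8, -3.2]
width: 0.0154
gripper_force: 22.3
```

```bash
python3 st.py; python3 - <<'E'
from h import *
t=grab('top');s=grab('side')
c=lambda im,x,y,w,h,W,H: cv2.resize(im[y:y+h,x:x+w],(W,H),interpolation=cv2.INTER_CUBIC)
cv2.imwrite('pics/c2.png',np.hstack([c(t['pixels'],200,185,70,90,350,450),c(s['pixels'],240,205,80,90,400,450)]))
E
```

```text
3.55 pos [0.564  0.1003 0.1006] closing -0.141 tilt [0.0021 0.0021] w 0.0154 gf 22.275838934874628 F [ 6.7 -0.8 -3.2] M [-0.1  -0.86  0.13] q [ 0.05  0.37  1.71 -0.    1.05  0.2 ]
```

View pics/c2.png

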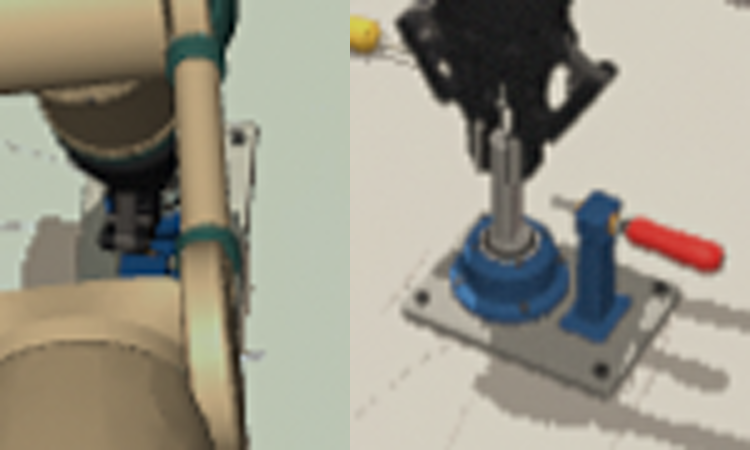

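The side view shows the fingers on the spindle, around (505,150), and the width reads 15.4 mm, so the flat already faces close to the driver. I'll squeeze harder to square it up.

>>> {"op": "send_rows", "data": {"increments": [{"gripper": 0.9,"linear": [0,0,0],"delta_rot": [0,0,0]},{"gripper": 0.9,"linear": [0,0,0],"delta_rot": [0,0,0]},{"gripper": 0.9,"linear": [0,0,0],"delta_rot": [0,0,0.005]}], "newtons": 80}}

```text
clock: 3.95
position: [0.5641, 0.1003, 0.1008]
ee_rot: [0.002, 0.753, 0.657, 0.002]
contact_force: [6.6, -0.8, -1.8]
width: 0.0142
gripper_force: 78.0
```

```bash
python3 st.py
```

```text
3.95 pos [0.5641 0.1003 0.1008] closing -0.136 tilt [0.0021 0.0022] w 0.0142 gf 77.96674240665027 F [ 6.6 -0.8 -1.8] M [-0.12 -0.83  0.04] q [ 0.05  0.37  1.71 -0.    1.05  0.19]
```

>>> {"op": "send_rows", "data": {"increments": [{"gripper": 0.4,"linear": [0,0,0],"delta_rot": [0,0,0]},{"gripper": 0.2,"linear": [0,0,0],"delta_rot": [0,0,0]},{"gripper": 0.2,"linear": [0,0,0.035],"delta_rot": [0,0,0]},{"gripper": 0.0,"linear": [0,0,0.07],"delta_rot": [0,0,0]},{"gripper": -0.4,"linear": [-0.01,-0.035,0.1],"delta_rot": [0,0,-0.12]},{"gripper": -0.4,"linear": [-0.015,-0.08,0.1],"delta_rot": [0,0,-0.26]},{"gripper": -0.4,"linear": [-0.02,-0.125,0.1],"delta_rot": [0,0,-0.4]},{"gripper": -0.4,"linear": [-0.025,-0.17,0.1],"delta_rot": [0,0,-0.54]}], "newtons": 20}}

```text
clock: 4.75
position: [0.5348, -0.0703, 0.2006]
ee_rot: [-0.0, 0.903, 0.43, -0.0]
contact_force: [0.5, -0.2, -0.6]
width: 0.0602
gripper_force: 0.0
```

>>> {"op": "send_rows", "data": {"increments": [{"gripper": -0.4,"linear": [-0.01,-0.045,0],"delta_rot": [0,0,-0.14]},{"gripper": -0.4,"linear": [-0.015,-0.09,0],"delta_rot": [0,0,-0.28]},{"gripper": -0.4,"linear": [-0.02,-0.135,0],"delta_rot": [0,0,-0.42]},{"gripper": -0.4,"linear": [-0.024,-0.174,-0.02],"delta_rot": [0,0,-0.56]},{"gripper": -0.4,"linear": [-0.024,-0.174,-0.05],"delta_rot": [0,0,-0.585]},{"gripper": -0.4,"linear": [-0.024,-0.174,-0.08],"delta_rot": [0,0,-0.585]},{"gripper": -0.4,"linear": [-0.024,-0.174,-0.08],"delta_rot": [0,0,-0.585]},{"gripper": -0.4,"linear": [-0.024,-0.174,-0.08],"delta_rot": [0,0,-0.585]}]}}

```text
clock: 5.55
position: [0.5116, -0.2429, 0.1203]
ee_rot: [-0.001, 0.988, 0.154, -0.001]
contact_force: [0.6, 0.4, 1.0]
width: 0.0597
gripper_force: 0.0
```

```bash
python3 st.py; python3 - <<'E'
from h import *
t=grab('top');s=grab('side')
c=lambda im,x,y,w,h,W,H: cv2.resize(im[y:y+h,x:x+w],(W,H),interpolation=cv2.INTER_CUBIC)
cv2.imwrite('pics/c3.png',np.hstack([c(t['pixels'],215,195,40,40,390,390),c(s['pixels'],290,165,60,60,390,390)]))
E
```

```text
5.55 pos [ 0.5116 -0.2429  0.1203] closing -1.261 tilt [-0.0006 -0.0007] w 0.0597 gf 0.0 F [0.6 0.4 1. ] M [ 0.05 -0.01  0.02] q [-0.57  0.35  1.69  0.    1.1   0.69]
```

View pics/c3.png

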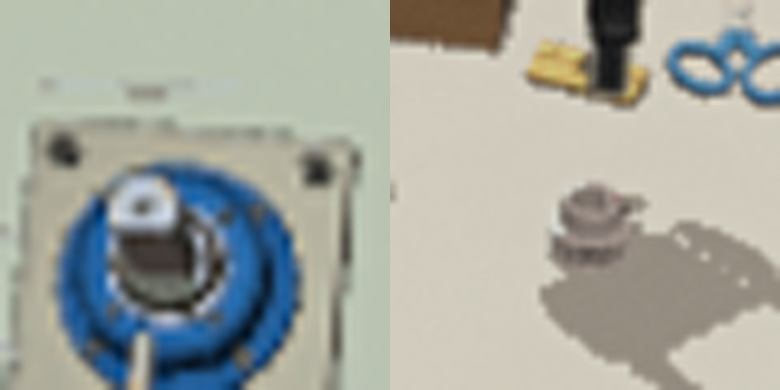

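The flat now faces the driver squarely, with the spindle top at crop (143,203). In the side crop the pulley hub is at (596,198) and the screw is at about (643,203).

```bash
python3 - <<'E'
from h import *
s=optics.get_image('side')
f=lambda x,y,z:onz(s,290+(x-390)/6.5-.4,165+y/6.5-.4,z)
print(f(596,198,.034),f(591,245,.0),f(643,203,.026))
# predicted features
P=np.array([.515,-.2435,.034])
for yaw in(.2,.35,.5,.7):
  d=np.array([-np.cos(yaw),-np.sin(yaw),0]);q=proj(s,[P,P+.02*d-[0,0,.008],P+.014*d]);print(yaw,((q+.4-[290,165])*6.5+[390,0]).round(0).tolist())
E
```

```text
[ 0.51159485 -0.24161012  0.034     ] [ 5.12863800e-01 -2.43802891e-01 -1.11022302e-16] [ 0.48890613 -0.25728268  0.026     ]
0.2 [[591.0, 195.0], [627.0, 210.0], [617.0, 197.0]]
0.35 [[591.0, 195.0], [627.0, 207.0], [617.0, 195.0]]
0.5 [[591.0, 195.0], [626.0, 204.0], [616.0, 193.0]]
0.7 [[591.0, 195.0], [624.0, 200.0], [615.0, 190.0]]
```

```bash
python3 - <<'E'
from h import *
t=optics.get_image('top');s=optics.get_image('side')
for d,n,(x,y) in((t,'top0',(345,224)),(s,'side0',(308,186))):
    im=cv2.imread(f'pics/{n}.png').astype(int)[y:y+26,x:x+26]
    r=np.clip(im[...,2]-im[...,:2].max(2)-12,0,None); r[:, :5]=0
    if n=='side0': 
        bg=np.median(im.reshape(-1,3),0); r=np.clip(im[...,2]-im[...,1:2].max(2)-25,0,None)
    ys,xs=np.nonzero(r);w=r[ys,xs]
    print(n,[(a+x,b+y,c) for a,b,c in zip(xs,ys,w)])
    c=(x+(xs*w).sum()/w.sum(),y+(ys*w).sum()/w.sum());print(c,onz(d,*c,.034))
# top: silhouette by difference from bench
im=cv2.imread('pics/top0.png').astype(int);bg=im[224,342];m=(abs(im-bg).max(2)>12).astype(np.uint8)
sub=m[220:250,338:370]
print('\n'.join(''.join('#' if v else '.' for v in r) for r in sub))
C=np.array([.513,-.243])
for z,r in((0,.023),(.018,.023),(.034,.017)):
    q=proj(t,[[C[0]+r,C[1],z],[C[0]-r,C[1],z],[C[0],C[1]+r,z],[C[0],C[1]-r,z]]);print(z,'rows',q[:2,1],'cols',q[2:,0])
E
```

```text
top0 [(np.int64(356), np.int64(236), np.int64(7)), (np.int64(357), np.int64(236), np.int64(3)), (np.int64(357), np.int64(237), np.int64(113)), (np.int64(357), np.int64(238), np.int64(65))]
(np.float64(356.96276595744683), np.float64(237.29255319148936)) [ 0.50011723 -0.24916753  0.034     ]
side0 []
(np.float64(nan), np.float64(nan)) [nan nan nan]
................................
................................
................................
................................
................................
................................
............########............
............#########...........
..........############..........
..........#############.........
........################........
........###############.........
.......#######.#.#######........
.......#######.#.#######........
.......######.....#######.......
.......#######...########.......
.......########.########........
........###############.........
........###############.........
........##############..........
.........############...........
..........##########............
............######..............
.............#..#...............
................................
................................
................................
................................
................................
................................
0 rows [227.07405543 242.73491227] cols [344.82453382 360.60933246]
0.018 rows [225.95789849 241.79933238] cols [345.6174459  361.58880336]
0.034 rows [227.01951585 238.84968806] cols [348.44623892 360.37658608]<stdin>:10: RuntimeWarning: invalid value encountered in scalar divide
```

>>> {"op": "send_rows", "data": {"increments": [{"gripper": -0.4,"linear": [0.0015,0,-0.03],"delta_rot": [0,0,0.14]},{"gripper": -0.4,"linear": [0.0015,0,-0.06],"delta_rot": [0,0,0.14]},{"gripper": -0.4,"linear": [0.0015,0,-0.085],"delta_rot": [0,0,0.14]},{"gripper": -0.4,"linear": [0.0015,0,-0.098],"delta_rot": [0,0,0.14]},{"gripper": -0.4,"linear": [0.0015,0,-0.099],"delta_rot": [0,0,0.14]},{"gripper": 0.0,"linear": [0.0015,0,-0.099],"delta_rot": [0,0,0.14]},{"gripper": 0.4,"linear": [0.0015,0,-0.099],"delta_rot": [0,0,0.14]},{"gripper": 0.4,"linear": [0.0015,0,-0.099],"delta_rot": [0,0,0.14]}], "newtons": 30}}

```text
clock: 6.6
position: [0.5147, -0.244, 0.023]
ee_rot: [0.001, 0.975, 0.223, 0.001]
contact_force: [-0.1, 0.3, 4.5]
width: 0.0316
gripper_force: 30.0
```

```bash
python3 st.py
```

```text
6.6 pos [ 0.5147 -0.244   0.023 ] closing -1.121 tilt [0.0012 0.0012] w 0.0316 gf 30.04562621936202 F [-0.1  0.3  4.5] M [0.12 0.04 0.04] q [-0.56  0.46  1.8   0.    0.88  0.56]
```

>>> {"op": "send_rows", "data": {"increments": [{"gripper": 0.6,"linear": [0,0,0],"delta_rot": [0,0,0]},{"gripper": 0.6,"linear": [0,0,0.03],"delta_rot": [0,0,0]},{"gripper": 0.6,"linear": [0,0,0.07],"delta_rot": [0,0,0]},{"gripper": 0.6,"linear": [0,0,0.12],"delta_rot": [0,0,0]},{"gripper": 0.6,"linear": [0,0,0.17],"delta_rot": [0,0,0]},{"gripper": 0.6,"linear": [0,0,0.17],"delta_rot": [0,0,0]}], "newtons": 40}}

```text
clock: 7.2
position: [0.5176, -0.2459, 0.1992]
ee_rot: [0.006, 0.975, 0.223, 0.006]
contact_force: [1.7, -1.3, -2.0]
width: 0.0314
gripper_force: 41.1
```

```bash
python3 st.py; python3 - <<'E'
from h import *
t=grab('top','top2.png');s=grab('side','side2.png');p=get_state()['position'].copy();p[2]-=.015
u=proj(s,p)[0].astype(int);v=proj(t,p)[0].astype(int);print(u,v)
c=lambda im,x,y,w,h,W,H: cv2.resize(im[y:y+h,x:x+w],(W,H),interpolation=cv2.INTER_CUBIC)
cv2.imwrite('pics/c4.png',np.hstack([c(t['pixels'],v[0]-22,v[1]-22,44,44,390,390),c(s['pixels'],u[0]-22,u[1]-22,44,44,390,390)]))
E
```

```text
7.2 pos [ 0.5176 -0.2459  0.1992] closing -1.121 tilt [0.0058 0.0056] w 0.0314 gf 41.08472032472491 F [ 1.7 -1.3 -2. ] M [-0.06 -0.02 -0.  ] q [-0.56  0.28  1.58 -0.    1.27  0.56]
[323 159] [362 223]
```

View pics/c4.png

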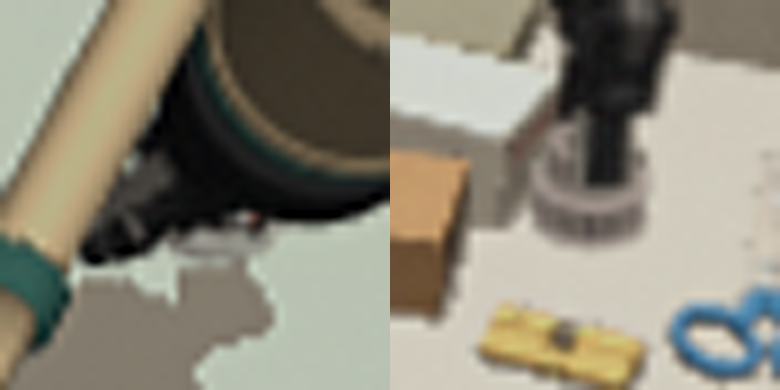

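The pulley hangs level in the fingers. The belt spans 530–648 in the side crop, and the red dash is at top crop (255,217).

```bash
python3 - <<'E'
from h import *
t=optics.get_image('top');s=optics.get_image('side')
im=cv2.imread('pics/top2.png').astype(int)[215:235,355:380]
r=np.clip(im[...,2]-im[...,:2].max(2)-15,0,None);ys,xs=np.nonzero(r);w=r[ys,xs];print(list(zip(xs+355,ys+215,w)))
p=np.array([.5176,-.2459,.1992]);q=onz(t,368.4,225.1,.2125);d=(q-p)[:2];print('dash rel',d,'yaw',np.arctan2(-d[1],-d[0]))
b=p-[0,0,.011];print('proj belt centre side',proj(s,[b,b+[.01,0,0]]),'belt silhouette cols',301+(np.array([530,648])-390)/8.86-.5)
E
```

```text
[(np.int64(355), np.int64(215), np.int64(3)), (np.int64(368), np.int64(225), np.int64(11)), (np.int64(368), np.int64(226), np.int64(1))]
dash rel [-0.0155394  -0.00534791] yaw 0.3314551326765516
proj belt centre side [[322.85210134 156.50195827]
 [319.96576665 155.92460547]] belt silhouette cols [316.3013544  329.61963883]
```

>>> {"op": "send_rows", "data": {"increments": [{"gripper": 0.6,"linear": [0.006,0.04,0],"delta_rot": [0,0,-0.07]},{"gripper": 0.6,"linear": [0.012,0.08,0],"delta_rot": [0,0,-0.14]},{"gripper": 0.6,"linear": [0.018,0.12,0],"delta_rot": [0,0,-0.21]},{"gripper": 0.6,"linear": [0.024,0.16,0],"delta_rot": [0,0,-0.28]},{"gripper": 0.6,"linear": [0.03,0.2,0],"delta_rot": [0,0,-0.35]},{"gripper": 0.6,"linear": [0.035,0.24,0],"delta_rot": [0,0,-0.42]},{"gripper": 0.6,"linear": [0.04,0.28,0],"delta_rot": [0,0,-0.49]},{"gripper": 0.6,"linear": [0.0445,0.32,0],"delta_rot": [0,0,-0.56]}]}}

```text
clock: 8.2
position: [0.5566, 0.0782, 0.1885]
ee_rot: [0.0, 0.998, -0.057, -0.003]
contact_force: [1.4, 0.1, -2.8]
width: 0.0312
gripper_force: 41.0
```

>>> {"op": "send_rows", "data": {"increments": [{"gripper": 0.6,"linear": [0,0.02,0],"delta_rot": [0,0,0]},{"gripper": 0.6,"linear": [0,0.0265,-0.01],"delta_rot": [0,0,0]},{"gripper": 0.6,"linear": [0,0.0265,-0.02],"delta_rot": [0,0,0]},{"gripper": 0.6,"linear": [0,0.0265,-0.02],"delta_rot": [0,0,0]},{"gripper": 0.6,"linear": [0,0.0265,-0.02],"delta_rot": [0,0,0]}]}}

```text
clock: 8.7
position: [0.5575, 0.1017, 0.1701]
ee_rot: [0.001, 0.998, -0.056, -0.001]
contact_force: [0.8, -0.2, -1.0]
width: 0.0312
gripper_force: 41.1
```

```bash
python3 st.py
```

```text
8.7 pos [0.5575 0.1017 0.1701] closing 1.459 tilt [ 0.0005 -0.0012] w 0.0312 gf 41.05859370902181 F [ 0.8 -0.2 -1. ] M [ 0.05 -0.07  0.04] q [ 0.06  0.31  1.62 -0.    1.22  1.74]
```

>>> {"op": "send_rows", "data": {"increments": [{"gripper": 0.6,"linear": [0.0045,-0.001,-0.005],"delta_rot": [0,0,0]},{"gripper": 0.6,"linear": [0.0045,-0.001,-0.01],"delta_rot": [0,0,0]},{"gripper": 0.6,"linear": [0.0045,-0.001,-0.015],"delta_rot": [0,0,0]},{"gripper": 0.6,"linear": [0.0045,-0.001,-0.015],"delta_rot": [0,0,0]}]}}

```text
clock: 9.1
position: [0.562, 0.1018, 0.1554]
ee_rot: [0.0, 0.998, -0.055, -0.001]
contact_force: [0.2, 0.9, -2.5]
width: 0.0312
gripper_force: 41.1
```

```bash
python3 st.py; python3 - <<'E'
from h import *
t=grab('top','top3.png');s=grab('side','side3.png');p=get_state()['position'].copy();p[2]-=.015
u=proj(s,p)[0].astype(int);v=proj(t,p)[0].astype(int);print(u,v)
c=lambda im,x,y,w,h,W,H: cv2.resize(im[y:y+h,x:x+w],(W,H),interpolation=cv2.INTER_CUBIC)
cv2.imwrite('pics/c5.png',np.hstack([c(t['pixels'],v[0]-22,v[1]-22,44,44,300,300),c(s['pixels'],u[0]-25,u[1]-25,50,60,500,600)[:300]]) if 0 else np.hstack([cv2.copyMakeBorder(c(t['pixels'],v[0]-22,v[1]-22,44,44,300,300),0,300,0,0,0),c(s['pixels'],u[0]-25,u[1]-25,50,60,500,600)]))
b=p.copy();b[2]+=.004
print('belt centre proj',proj(s,b), 'spindle', proj(s,[[.5621,.1006,.128],[.5621,.1006,.06]]))
E
```

```text
9.1 pos [0.562  0.1018 0.1554] closing 1.46 tilt [ 0.0001 -0.0009] w 0.0312 gf 41.05533353984356 F [ 0.2  0.9 -2.5] M [-0.01  0.08 -0.01] q [ 0.06  0.32  1.63 -0.    1.19  1.74]
[270 227] [228 214]
belt centre proj [[270.89578026 226.8619985 ]] spindle [[271.2654846  231.21109081]
 [271.51594608 248.71663335]]
```

View pics/c5.png

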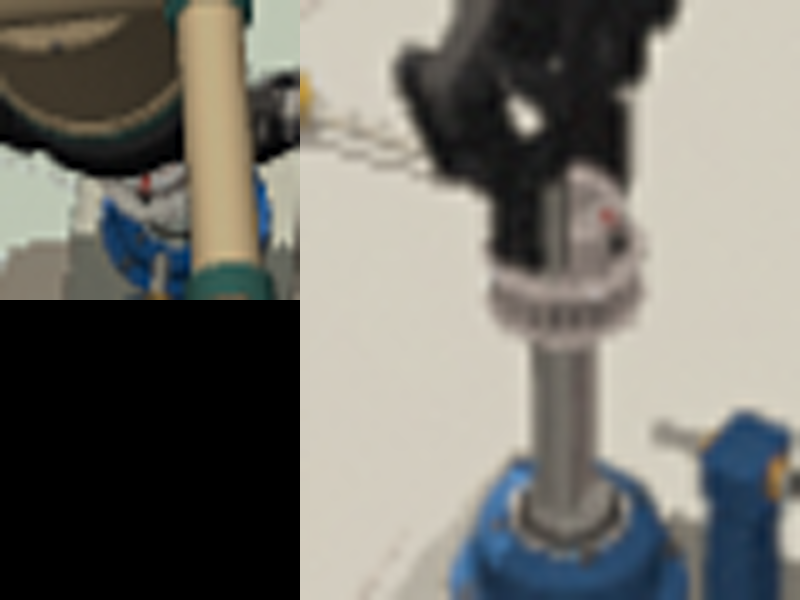

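Belt (490–640) and spindle (533–595) share the same centre column in the side crop. The dash shows at side (607,215) and top (147,182).

```bash
python3 - <<'E'
from h import *
t=optics.get_image('top');s=optics.get_image('side')
for d,u,v in((t,227.2,218.3),(s,275.3,223.1)):
    q=onz(d,u,v,.168);e=q[:2]-[.562,.1015];print(q,e,np.hypot(*e),np.arctan2(-e[1],-e[0]))
for y in(-.4,-.25,-.136,0,.1): 
    P=np.array([.562,.1015,.168])+.0145*np.array([-np.cos(y),-np.sin(y),0]);print(y,proj(t,P),proj(s,P))
E
```

```text
[0.54729175 0.1031399  0.168     ] [-0.01470825  0.0016399 ] 0.01479938731913959 -0.11103695525989643
[0.54691719 0.10753683 0.168     ] [-0.01508281  0.00603683] 0.016246061446208066 -0.3807181275178749
-0.4 [[225.63576977 217.86825975]] [[274.7659781  222.86607927]]
-0.25 [[226.43957403 218.08957519]] [[275.27971087 222.47430905]]
-0.136 [[227.06973505 218.17686134]] [[275.60560708 222.14685755]]
0 [[227.83069376 218.18777419]] [[275.91512825 221.72934516]]
0.1 [[228.38885303 218.13094997]] [[276.08468041 221.40802172]]
```

>>> {"op": "send_rows", "data": {"increments": [{"gripper": 0.6,"linear": [0,-0.001,-0.002],"delta_rot": [0,0,0]},{"gripper": 0.6,"linear": [0,-0.001,-0.004],"delta_rot": [0,0,0]},{"gripper": 0.6,"linear": [0,-0.001,-0.006],"delta_rot": [0,0,0]},{"gripper": 0.6,"linear": [0,-0.001,-0.008],"delta_rot": [0,0,0]},{"gripper": 0.6,"linear": [0,-0.001,-0.008],"delta_rot": [0,0,0]}]}}

```text
clock: 9.8
position: [0.5623, 0.1012, 0.1479]
ee_rot: [0.0, 0.998, -0.055, -0.0]
contact_force: [0.3, -0.1, -2.3]
width: 0.031
gripper_force: 41.1
```

>>> {"op": "send_rows", "data": {"increments": [{"gripper": 0.6,"linear": [0,-0.0005,-0.001],"delta_rot": [0,0,0]},{"gripper": 0.6,"linear": [0,-0.0005,-0.002],"delta_rot": [0,0,0]},{"gripper": 0.6,"linear": [0,-0.0005,-0.003],"delta_rot": [0,0,0]},{"gripper": 0.6,"linear": [0,-0.0005,-0.004],"delta_rot": [0,0,0]},{"gripper": 0.6,"linear": [0,-0.0005,-0.005],"delta_rot": [0,0,0]}]}}

```text
clock: 10.3
position: [0.5626, 0.1006, 0.1433]
ee_rot: [0.0, 0.998, -0.055, 0.0]
contact_force: [-0.0, -0.1, -1.7]
width: 0.0315
gripper_force: 41.1
```

```bash
python3 st.py
```

```text
10.3 pos [0.5626 0.1006 0.1433] closing 1.461 tilt [0. 0.] w 0.0315 gf 41.06275191530585 F [-0.  -0.1 -1.7] M [-0.03  0.01 -0.04] q [ 0.06  0.33  1.65 -0.    1.16  1.74]
```

>>> {"op": "send_rows", "data": {"increments": [{"gripper": 0.6,"linear": [0,0,-0.0015],"delta_rot": [0,0,0]},{"gripper": 0.6,"linear": [0,0,-0.003],"delta_rot": [0,0,0]},{"gripper": 0.6,"linear": [0,0,-0.0045],"delta_rot": [0,0,0]},{"gripper": 0.6,"linear": [0,0,-0.006],"delta_rot": [0,0,0]},{"gripper": 0.6,"linear": [0,0,-0.0075],"delta_rot": [0,0,0]}]}}

```text
clock: 10.8
position: [0.5626, 0.1006, 0.1357]
ee_rot: [0.0, 0.998, -0.055, 0.0]
contact_force: [0.2, -1.1, -2.3]
width: 0.0316
gripper_force: 41.1
```

```bash
python3 st.py
```

```text
10.8 pos [0.5626 0.1006 0.1357] closing 1.461 tilt [0. 0.] w 0.0316 gf 41.06275822967291 F [ 0.2 -1.1 -2.3] M [-0.    0.01  0.01] q [ 0.06  0.34  1.66 -0.    1.14  1.74]
```

>>> {"op": "send_rows", "data": {"increments": [{"gripper": 0.6,"linear": [0,0,-0.003],"delta_rot": [0,0,0]},{"gripper": 0.6,"linear": [0,0,-0.006],"delta_rot": [0,0,0]},{"gripper": 0.6,"linear": [0,0,-0.009],"delta_rot": [0,0,0]},{"gripper": 0.6,"linear": [0,0,-0.012],"delta_rot": [0,0,0]},{"gripper": 0.6,"linear": [0,0,-0.015],"delta_rot": [0,0,0]},{"gripper": 0.6,"linear": [0,0,-0.018],"delta_rot": [0,0,0]},{"gripper": 0.6,"linear": [0,0,-0.021],"delta_rot": [0,0,0]}]}}

```text
clock: 11.5
position: [0.5626, 0.1006, 0.1146]
ee_rot: [0.0, 0.998, -0.055, -0.0]
contact_force: [-0.3, 0.2, -2.8]
width: 0.0319
gripper_force: 41.1
```

```bash
python3 st.py
```

```text
11.5 pos [0.5626 0.1006 0.1146] closing 1.461 tilt [ 0.0001 -0.    ] w 0.0319 gf 41.06344001367688 F [-0.3  0.2 -2.8] M [-0.    0.02  0.02] q [ 0.06  0.36  1.69 -0.    1.09  1.74]
```

>>> {"op": "send_rows", "data": {"increments": [{"gripper": 0.6,"linear": [0,0,-0.004],"delta_rot": [0,0,0]},{"gripper": 0.6,"linear": [0,0,-0.008],"delta_rot": [0,0,0]},{"gripper": 0.6,"linear": [0,0,-0.012],"delta_rot": [0,0,0]},{"gripper": 0.6,"linear": [0,0,-0.016],"delta_rot": [0,0,0]},{"gripper": 0.6,"linear": [0,0,-0.019],"delta_rot": [0,0,0]},{"gripper": 0.6,"linear": [0,0,-0.0225],"delta_rot": [0,0,0]},{"gripper": 0.6,"linear": [0,0,-0.025],"delta_rot": [0,0,0]},{"gripper": 0.6,"linear": [0,0,-0.025],"delta_rot": [0,0,0]}]}}

```text
clock: 12.3
position: [0.5623, 0.1006, 0.0894]
ee_rot: [0.0, 0.998, -0.055, -0.0]
contact_force: [0.3, -0.6, -2.4]
width: 0.0314
gripper_force: 41.1
```

```bash
python3 st.py; python3 - <<'E'
from h import *
t=grab('top','top4.png');s=grab('side','side4.png')
c=lambda im,x,y,w,h,W,H: cv2.resize(im[y:y+h,x:x+w],(W,H),interpolation=cv2.INTER_CUBIC)
cv2.imwrite('pics/c6.png',np.hstack([cv2.copyMakeBorder(c(t['pixels'],208,195,44,44,300,300),0,300,0,0,0),c(s['pixels'],245,212,50,60,500,600)]))
def pr(P): 
    P=np.array(P,float); c,n=np.cos(-.136),np.sin(-.136); w=np.column_stack([.5621+c*P[:,0]-n*P[:,1],.1006+n*P[:,0]+c*P[:,1],P[:,2]]); return ((proj(s,w)+.4-[245,212])*10+[300,0]).round()
print('screw,tip',pr([[-.02,0,.093],[-.029,0,.093]]).tolist(),'dash',pr([[-.0145,0,.101]]).tolist())
# belt bottom silhouette, nearest camera rim, at heights
cam,_=ray(s,280,210);
for z in(.063,.067,.071,.085): print(z,pr([[0.023*np.cos(a),0.023*np.sin(a),z] for a in np.linspace(0,6.28,73)])[:,1].max(),pr([[0.023*np.cos(a),0.023*np.sin(a),z] for a in np.linspace(0,6.28,73)])[:,0].min())
E
```

```text
12.3 pos [0.5623 0.1006 0.0894] closing 1.461 tilt [ 0.0001 -0.0004] w 0.0314 gf 41.06271978467703 F [ 0.3 -0.6 -2.4] M [-0.07  0.02  0.  ] q [ 0.06  0.38  1.72 -0.    1.04  1.74]
screw,tip [[629.0, 311.0], [656.0, 321.0]] dash [[612.0, 284.0]]
0.063 419.0 490.0
0.067 409.0 490.0
0.071 399.0 490.0
0.085 363.0 488.0
```

View pics/c6.png

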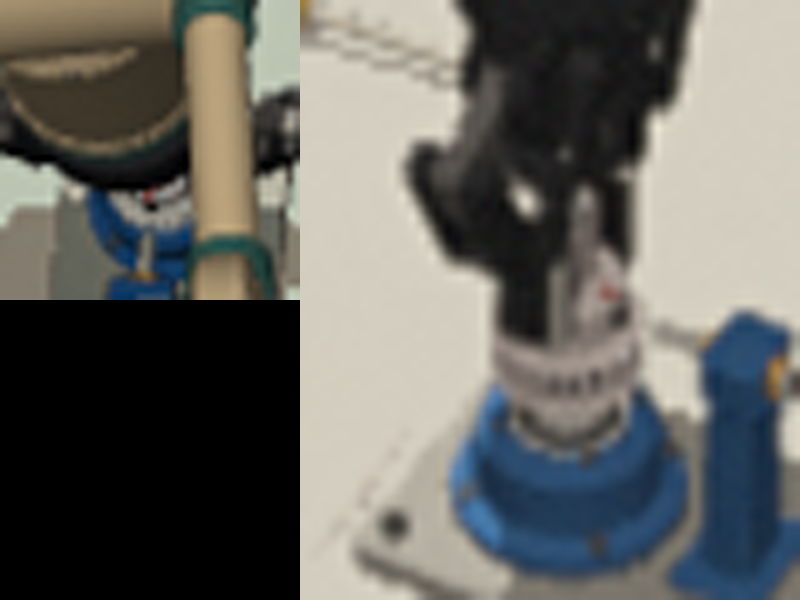

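```bash
python3 - <<'E'
from h import *
s=optics.get_image('side')
for n,z,r0 in(('side3',.1554,224),('side4',.0894,238)):
    im=cv2.imread(f'pics/{n}.png')
    print(n); 
    for c in(268,271,274): print(c,r0,im[r0:r0+22,c].mean(1).astype(int).tolist())
    for off in(.019,.0225,.025):
        for zz in(0,.018): 
            P=[[.5621+.023*np.cos(a),.1006+.023*np.sin(a),z-off+zz] for a in np.linspace(0,6.28,73)];print(off,zz,proj(s,P)[:,1].max().round(1),end=' ')
    print()
im=cv2.imread('pics/side4.png');print(im[236:252,276:286].mean(2).astype(int))
print('tip pred',proj(s,[[.5621-.029*np.cos(.136),.1006+.029*np.sin(.136),.093]]), 'spindle top',proj(s,[[.5621,.1006,.128]]))
E
```

```text
side3
268 224 [31, 31, 32, 20, 32, 89, 153, 147, 108, 93, 99, 139, 115, 110, 112, 120, 130, 131, 131, 130, 131, 130]
271 224 [84, 85, 79, 79, 86, 112, 141, 146, 107, 98, 105, 131, 137, 110, 109, 105, 107, 106, 107, 109, 108, 108]
274 224 [149, 146, 121, 116, 116, 126, 157, 163, 98, 85, 100, 138, 143, 137, 137, 136, 137, 136, 137, 137, 136, 137]
0.019 0 234.4 0.019 0.018 229.5 0.0225 0 235.4 0.0225 0.018 230.5 0.025 0 236.0 0.025 0.018 231.1 
side4
268 238 [26, 24, 23, 27, 23, 23, 22, 24, 77, 144, 145, 113, 107, 115, 129, 92, 73, 81, 117, 81, 76, 78]
271 238 [74, 93, 91, 91, 92, 94, 94, 95, 111, 130, 151, 133, 101, 108, 133, 136, 128, 96, 73, 103, 80, 80]
274 238 [108, 120, 144, 144, 151, 134, 118, 116, 126, 151, 146, 84, 85, 114, 145, 121, 90, 62, 98, 70, 71, 82]
0.019 0 251.6 0.019 0.018 247.1 0.0225 0 252.5 0.0225 0.018 248.0 0.025 0 253.1 0.025 0.018 248.6 
[[ 36  47 135 204 205 203 204 204 202 202]
 [ 93  59 143 203 204 202 204 204 203 203]
 [146  99 178 204 204 203 204 203 203 203]
 [152 146 203 205 204 203 203 203 203 203]
 [144 154 199 205 203 203 203 203 203 202]
 [107 112 170 199 204 204 204 203 202 203]
 [104  92 152 180 203 204 204 203 204 204]
 [ 69  65 152 178 199 198 202 204 204 204]
 [ 74  92 151 168 169 155 177 197 198 200]
 [128 149 156 185 155 136 140 143 148 154]
 [152 156 135 176 178 163 154 139 134 112]
 [152 157 114 178 203 203 202 181 139  85]
 [121 114 116 175 203 205 205 204 174  93]
 [105 112 136 185 205 204 204 204 175  84]
 [117 124 121 145 199 205 205 204 176  86]
 [136 144  77  89 171 205 205 204 184 106]]
tip pred [[280.23711128 243.74011893]] spindle top [[271.2654846  231.21109081]]
```

The pulley is on the spindle with negligible contact force. The screw and driver tip show the same small pixel offset from prediction, so their heights match, and the finger readings put the underside at about 66.5 mm. I'm handing in now.

```bash
python3 -c "
from rig import sign_off; print(sign_off())"
```

```text
the job is handed in; nothing more can be done
None
```

I put the pulley on the spindle and handed the job in; the rig gave no verdict. It is hub up with the set screw facing the driver tip, level to about 1 mm by my estimate, and held with about 41 N with the underside about 66.5 mm above the bench, clear of the bearing. No contact force built up going on, and I saw no bystander disturbed.

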